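# Free a packet caught in the pedal bin and let its lid down gently

## Task

The lid of the little pedal bin with the green lid has come down on a red packet and does not shut. With your fingertips press that bin's pedal right down and hold it a moment, so that the lid swings wide open and the packet drops inside, then let the pedal come up slowly under your fingers, over two or three seconds, so that the lid closes fully without slamming. Work only by the pedal: do not touch the lid or pick at the packet, keep the grey bin shut and leave everything else where it is.

Things in the scene. Friction and masses are not known exactly. Their poses are not given: they have to be found in the camera images.
- green_bin: small round pedal bin, green lid and pedal, steel body 160 mm wide, fixed to the worktop. Origin: centre of its underside; -x points to its front, where the pedal sticks out; lid hinged at the back (+x). Rim 168 mm high, mouth 156 mm wide, lid 171 mm wide; its top is 200 mm up when shut, 350 mm when open. The bins may stand either way round, left or right
- green_pad (a point): middle of the top face of the green bin's pedal pad, moving with it. Pad 42 mm (bin x) by 44 mm (bin y), level when up; 152 mm in front of the bin's axis, 66 mm clear of the lid's edge, 46.5 mm above the worktop when up. It sinks 30 mm, near enough straight down, to a firm stop. x and y axes are the bin's, pitched as the pedal tilts
- green_pedal: the green pedal: pad 9 mm thick on a steel arm. Origin: its pivot under the bin, 122 mm behind the pad's middle; it tilts 0.25 rad, front down, when fully pressed. About 7 N starts it, less as the lid rises. Let go, the lid's weight throws it up again at once. When its bin is the right-hand one, a side wall stands some 130 mm or more to the right of the pad
- green_lid (a joint): opening of the green bin's lid in rad: 0 shut, 1.2 wide open, pedal fully down; 4.8 times the pedal's angle, so 10 mm of pedal travel is about 0.4 rad. Nothing holds or slows it: let go, it falls shut at 3 to 4 rad/s. At the start it rests on the packet at about 0.055 (the pedal is then 1 to 2 mm down)
- green_lid_shell: the green lid itself, a hollow dome 171 mm wide and 32 mm high with a thin rim; origin on its hinge, 94 mm behind the centre of its lower rim, z along its dome; at the start its front edge rests on the packet. Not to be touched
- packet: red foil packet, 48 x 68 x 10 mm, about 30 g; origin: centre of its underside, z through its thickness, y along its length. At the start it lies level across the green bin's front rim, 168 mm up, caught under the lid's edge, about 16 mm sticking out; its heavier part hangs inside, so it tips in by itself as soon as the lid lifts
- grey_bin: small round pedal bin, grey lid and pedal, steel body 160 mm wide, fixed to the worktop. Origin: centre of its underside; -x points to its front, where the pedal sticks out; lid hinged at the back (+x). Rim 168 mm high, mouth 156 mm wide, lid 171 mm wide; its top is 200 mm up when shut, 350 mm when open. Shut, not part of the job
- grey_lid (a joint): opening of the grey bin's lid in rad: 0 shut, 1.2 wide open, pedal fully down; 4.8 times the pedal's angle, so 10 mm of pedal travel is about 0.4 rad. Nothing holds or slows it: let go, it falls shut at 3 to 4 rad/s. Shut at the start and to stay so
- spice_jar: small glass spice jar with a dark cap, 40 mm wide, 105 mm high, behind the gap between the two bins; origin: centre of its underside. A bystander
- teaspoon: steel teaspoon, 130 x 27 x 11 mm, lying near the front edge; origin: centre of its underside. A bystander
- white_sachet: white sachet, 48 x 68 x 10 mm, lying flat near the front edge; origin: centre of its underside. A bystander
- blue_sachet: blue sachet, 48 x 68 x 10 mm, lying flat near the front edge; origin: centre of its underside. A bystander
- key_ring: bunch of keys with a blue tag, 101 x 122 x 8 mm, lying near the front left; origin: centre of its underside. A bystander

How it is judged:
By the outcome, as a careful person would: the job done as asked, in the order asked, and still so for the second after the job is handed in, with the robot touching nothing.
It also fails if it takes over 40 s, if anything falls off the work surface, if the arm or the gripper's body presses on something with over 40 N, if the wrist force passes 120 N, or if a joint passes its speed limit or range.

## Robot

A 7-joint arm with a two-finger parallel gripper is mounted at the origin on a cart in front of the work surface, level with it; the furniture and walls round the work are solid. World frame = base frame: x ahead of the robot, y to its left, z up, the work surface at z = 0. Lengths are in m, angles in rad, forces in N, time in s.
With the tool pointing down it reaches from about 0.4 to 0.85 m from the base axis. Payload 6.9 kg.
Tool frame: the origin (TCP) lies at the very end of the fingers, on their centre line; the grasp point (between the pads) lies 19 mm behind it; z points along the fingers, y is the line along which they close (so a half turn about z gives the same grasp; the last joint's range is limited). The gripper opens to 85 mm and grips with 20 to 120 N. Pads are 22 mm wide; open, the fingers measure 114 mm over their backs; the gripper's body (76 mm by 85 mm) begins 54 mm behind the grasp point. The pads swing forward as they close: fully open they stand 13 mm farther back than shut.
Start: joints at [-0.997, 0.507, -0.238, 1.5, 0.126, 1.149, -0.155], TCP at [0.282, 0.558, 0.231] pointing down, gripper open.
Joint ranges: [-3.08, 3.08], [-0.24, 2.05], [-1.43, 1.35], [0, 2.5], [-1.52, 4.66], [0.17, 1.96], [-2.89, 2.89]. Speed limits (rad/s): [2.39, 2.39, 3.14, 3.14, 3.14, 3.14, 3.14].

## Interface

Orientations are given as a unit quaternion [x, y, z, w].
In Python, from cell import r gives the robot as it stands.
- The arm moves only by the tool step_hand, called as name(argument=value, ...) on one line, values as JSON. Schema: {"type":"object","properties":{"steps":{"type":"array","items":{"type":"number"},"minItems":5,"maxItems":50},"force":{"type":"number"},"only":{"type":"string"},"quiet":{"type":"boolean"},"lines":{"type":"string"}},"required":["steps"],"additionalProperties":false}. steps is one flat list of numbers that holds 1 to 10 rows one after another, with no inner brackets; each row has 5 numbers: the finger opening in m, then dx, dy, dz in normalised numbers (1 is 0.4 m), then a turn about the tool's z in shares of 360 degrees (1.0 is 360 degrees); each row shifts and turns the commanded pose from where the row before left it, along the tool's axes as they then stand; what a row does not reach is not made up. A row lasts 1/12 s, in which the tool goes at most 0.0417 m and 0.125 rad, less where a joint would pass 70% of its speed; a pose out of reach is approached as far as the arm can. The fingers move at their own pace and stop on an object; force is the grip in N (left out, the last holds). Time passes only in rows, so rows that do not move let the fingers close. The tool returns the time, the measured TCP pose, the force, the opening and the grip force at its end. only (a regular expression) keeps the lines of the reply that match it, lines (a string "A,B") keeps lines A to B, and quiet returns only ok. No shift or turn number may pass 1 either way. Input that does not fit is refused with a message, and nothing moves.
- r.observe(): the state, without advancing time (a new reading comes with each control period).
- r.grab_frame(name): name is "side" or "top"; returns a dict with "frame" (400x640x3 uint8, blue, green, red), "mtx" (3x3 intrinsics, pixels), "D" ([k1, k2, p1, p2, k3] as OpenCV has them; the pictures are not rectified), "T" (4x4, takes a point from camera to world coordinates). Camera axes: x right, y down, z forward; pixel columns grow to the right and rows downward; lengths in m; the calibration is good to about 2 mm. A picture is of the moment at which its call begins. There is no depth.
- r.job_done(): hands the job in; it is judged then, once.
The state is a dict: "time": time; "joints": joint angles; "dq": joint speeds; "effort": joint torques, N m; "tool_pos": TCP position; "tool_rot": TCP orientation; "ft_force": force on the tool from outside, world axes, zero at the start; "moment": the same for the moment, N m; "width": finger opening in m; "grip_force": force on a finger pad.
Only numpy, scipy, OpenCV 4.12 (cv2) and the standard library are available. Lean on these libraries where they do the work, as an engineer would, in place of code of your own. Each camera call takes 0.05 s, during which the arm holds its last target. There are 200 camera calls.

## Working session

There is one attempt and no reset: what is moved stays moved. The work goes in short steps, Python scripts to look and compute and a tool call to move; the robot and the scene stay as the last step left them, time stands still between calls to the robot, and variables do not carry over. Pictures are saved under pics/ and viewed, at most 10 in all, crops included, and the job is handed in when it is done.

```bash
ls; mkdir -p pics
```

Run:
```python
from cell import r
import cv2
o=r.observe(); print({k:o[k] for k in("time","tool_pos","tool_rot","ft_force","width")})
for n in("side","top"):
    f=r.grab_frame(n); cv2.imwrite(f"pics/{n}0.png",f["frame"]); print(n,f["mtx"],f["D"],f["T"])
```

```text
cell.py
pics
{'time': 0.0, 'tool_pos': array([0.28221718, 0.55707358, 0.23041664]), 'tool_rot': array([ 2.32253617e-01,  9.72654834e-01, -8.88860191e-04, -2.01129538e-04]), 'ft_force': array([-0.37876725,  0.38579713,  0.27514987]), 'width': 0.08552551666661293}
side [[441.78384068   0.         323.06467491]
 [  0.         441.78384068 199.74128981]
 [  0.           0.           1.        ]] [-0.01182543  0.          0.          0.          0.        ] [[-0.96803456 -0.11252404  0.22415939  0.267883  ]
 [-0.25042202  0.48373299 -0.83862459  1.05491631]
 [-0.01406787 -0.86795203 -0.49644875  0.73800579]
 [ 0.          0.          0.          1.        ]]
top [[467.56951219   0.         320.26975415]
 [  0.         467.56951219 197.67354697]
 [  0.           0.           1.        ]] [-0.02585942  0.          0.          0.          0.        ] [[-0.46608676 -0.82871263  0.30983628  0.168081  ]
 [-0.8846747   0.43231722 -0.17450644  0.20039357]
 [ 0.01066813 -0.35543946 -0.93463842  1.23354078]
 [ 0.          0.          0.          1.        ]]
```

View pics/side0.png

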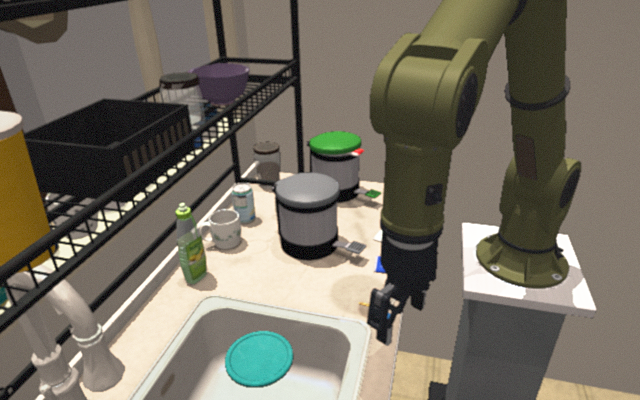

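View pics/top0.png

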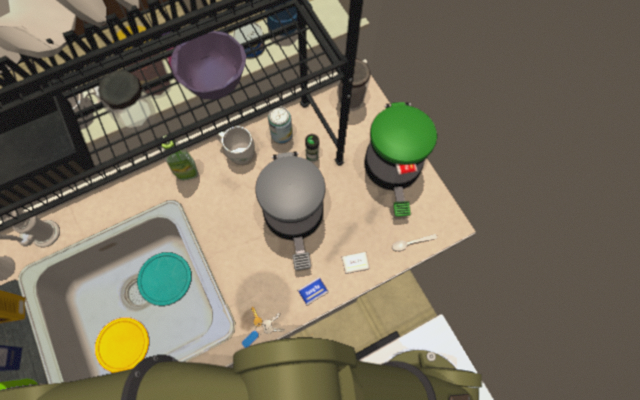

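The green bin is the right-hand one. Its pad is at about (401,210) in the top view and (372,194) in the side view. The grey pad is at about (301,262) in the top view. The black shelf post is at about (340,160) in the top view.

Create h.py:
```python
import cv2, numpy as np
def ray(f,p):
    u=cv2.undistortPoints(np.array([[p]],float),f["mtx"],f["D"])[0,0]
    return f["T"][:3,3], f["T"][:3,:3]@np.array([u[0],u[1],1])
def plane(f,p,z):
    c,d=ray(f,p); return c+d*(z-c[2])/d[2]
def tri(f,p,g,q):
    A,b=np.zeros((3,3)),np.zeros(3)
    for c,d in(ray(f,p),ray(g,q)):
        d=d/np.linalg.norm(d);P=np.eye(3)-np.outer(d,d);A+=P;b+=P@c
    return np.linalg.solve(A,b)
def green(f):
    h=cv2.cvtColor(f["frame"],cv2.COLOR_BGR2HSV)
    return cv2.inRange(h,(45,90,40),(75,255,255))
```

Run:
```python
from cell import r
from h import *
F={}
for n in("side","top"):
    f=F[n]=r.grab_frame(n)
    k,l,s,c=cv2.connectedComponentsWithStats(green(f))
    for i in range(1,k):
        if s[i,4]>15: print(n,s[i],c[i].round(1),plane(f,c[i],.045).round(4))
t,s=F["top"],F["side"]
for p in [(401,210),(301,262),(403,170),(398,107)]:
    print(p,plane(t,p,.045),plane(t,p,.17))
print('lid c',plane(t,(403,134),.185))
ims=[cv2.resize(s["frame"][120:220,290:410],None,fx=4,fy=4,interpolation=2),cv2.resize(t["frame"][90:230,350:450],None,fx=3.2,fy=3.2,interpolation=2)]
H=max(i.shape[0] for i in ims)
cv2.imwrite("pics/z.png",np.hstack([cv2.copyMakeBorder(i,0,H-i.shape[0],0,0,0) for i in ims]))
```

```text
side [309 131  52  23 963] [334.5 142.3] [ 0.6536 -0.5844  0.045 ]
side [365 190  16   8  75] [372.4 193.5] [ 0.4357 -0.1912  0.045 ]
side [189 216   6   8  17] [192.1 218.9] [0.9305 0.0829 0.045 ]
side [190 243  10   7  23] [194.5 246. ] [0.8553 0.2056 0.045 ]
top [ 371  102   66   62 3176] [403.  133.8] [ 0.626  -0.3244  0.045 ]
top [307 136   8   9  51] [310.2 140.2] [ 0.7305 -0.0778  0.045 ]
top [175 150   8  11  40] [178.4 154.9] [0.8609 0.2725 0.045 ]
top [394 202  16  15 214] [401.3 208.8] [ 0.4323 -0.2008  0.045 ]
(401, 210) [ 0.42975665 -0.19819722  0.045     ] [ 0.40223597 -0.15627704  0.17      ]
(301, 262) [0.42775076 0.10555367 0.045     ] [0.40044104 0.11552808 0.17      ]
(403, 170) [ 0.52839574 -0.26473968  0.045     ] [ 0.49050109 -0.21582116  0.17      ]
(398, 107) [ 0.70909485 -0.3579629   0.045     ] [ 0.65219589 -0.29924001  0.17      ]
lid c [ 0.57154756 -0.26227521  0.185     ]
```

View pics/z.png

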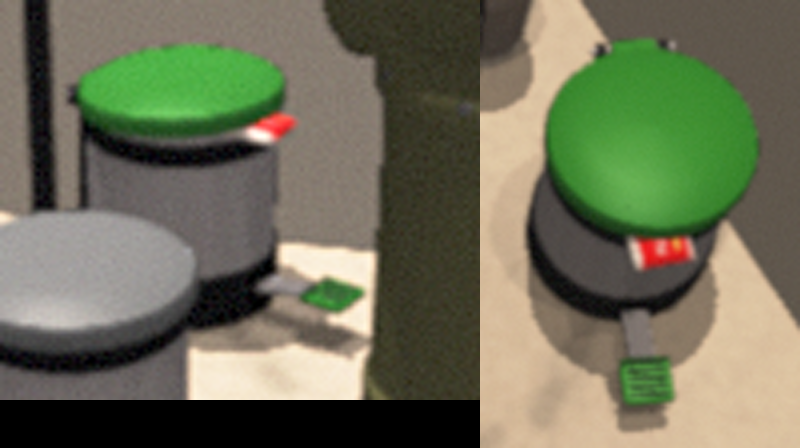

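Careful with the scale: shifts go in shares of 0.4 m and turns go in shares of 360 degrees. That gives: -0.029 m / 0.4 = -0.0725, -0.015 m / 0.4 = -0.0375.

step_hand(steps=[0,-0.0375,-0.0375,-0.0125,0,0,-0.0725,-0.0725,-0.01,0,0,-0.0725,-0.0725,-0.01,0,0,-0.0725,-0.0725,-0.01,0,0,-0.0725,-0.0725,-0.01,0,0,-0.0725,-0.0725,-0.01,0,0,-0.0725,-0.0725,0,0,0,-0.0725,-0.0725,0,0,0,-0.0725,-0.0725,0,0,0,-0.0725,-0.0725,0,0], force=20)

```text
time: 1.03
tool_pos: [0.404, 0.1846, 0.2565]
tool_rot: [0.232, 0.973, 0.0, 0.0]
ft_force: [0.8, -0.1, -0.1]
width: -0.0001
grip_force: 0.0
```

Add to h.py:
```python
from scipy.spatial.transform import Rotation as R
def go(r,t):
    o=r.observe(); q=R.from_quat(o["tool_rot"]); x=q.as_matrix()
    print("t",o["time"],"pos",o["tool_pos"].round(4),"F",o["ft_force"].round(2),"w",round(o["width"],4),"toolx",x[:,0].round(3),"toolz",x[:,2].round(3))
    print("delta tool",q.inv().apply(np.array(t)-o["tool_pos"]).round(4))
```

```bash
python3 -c "
from cell import r
from h import *
go(r,[.424,-.194,.1])"
```

```text
t 1.0333 pos [0.404  0.1846 0.2565] F [ 0.77 -0.11 -0.11] w -0.0001 toolx [-0.892  0.452 -0.   ] toolz [ 0.  0. -1.]
delta tool [-0.1888 -0.3288  0.1564]
```

Scaled: -0.034 m / 0.4 = -0.085, -0.019 m / 0.4 = -0.0475.

step_hand(steps=[0,-0.05,-0.085,0,0,0,-0.05,-0.085,0,0,0,-0.05,-0.085,0,0,0,-0.05,-0.085,0,0,0,-0.05,-0.085,0,0,0,-0.05,-0.085,0,0,0,-0.05,-0.085,0,0,0,-0.05,-0.085,0.025,0,0,-0.0475,-0.085,0.05,0,0,-0.0225,-0.055,0.075,0], force=20)

```text
time: 1.87
tool_pos: [0.4248, -0.1938, 0.1986]
tool_rot: [0.234, 0.972, -0.001, 0.003]
ft_force: [0.9, -0.6, -1.5]
width: 0.0003
grip_force: 0.0
```

Run:
```python
from cell import r
from h import *
go(r,[.424,-.194,.055])
t=r.grab_frame("top");s=r.grab_frame("side")
cv2.imwrite("pics/b.png",np.hstack([cv2.resize(f,None,fx=2,fy=2) for f in(t["frame"][60:260,290:480],s["frame"][60:260,270:470])]))
```

```text
t 1.8667 pos [ 0.4248 -0.1938  0.1986] F [ 0.91 -0.57 -1.45] w 0.0003 toolx [-0.891  0.454 -0.007] toolz [ 0.006 -0.004 -1.   ]
delta tool [ 0.0016 -0.0004  0.1436]
```

View pics/b.png

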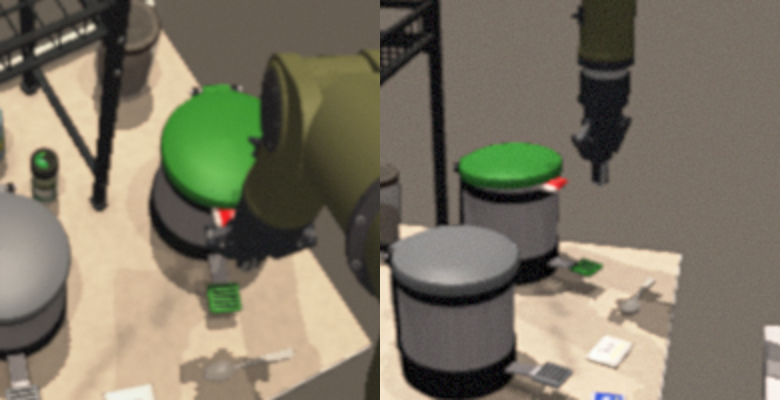

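The top view shows the pad clear of the gripper. In the side view the fingers are over the pad line and well clear of the packet. I'll triangulate the pad again from these two views.

Run:
```python
from cell import r
from h import *
c={}
F={n:r.grab_frame(n) for n in("top","side")}
for n,(x,y) in {"top":(401,209),"side":(372,193)}.items():
    k,l,s,cc=cv2.connectedComponentsWithStats(green(F[n]))
    i=min((i for i in range(1,k) if s[i,4]>30),key=lambda i:np.hypot(*(cc[i]-(x,y)))); c[n]=cc[i]; print(n,s[i],cc[i],plane(F[n],cc[i],.043).round(4))
p=tri(F["top"],c["top"],F["side"],c["side"]); print(p)
go(r,[p[0]-.008,p[1]+.004,.055])
```

```text
top [394 201  16  16 214] [401.34579439 208.64485981] [ 0.4331 -0.2017  0.043 ]
side [365 190  16   8  76] [372.5 193.5] [ 0.4359 -0.1948  0.043 ]
[ 0.43566805 -0.20353956  0.03786969]
t 2.0667 pos [ 0.4228 -0.1892  0.1966] F [-0.63  0.08  0.71] w -0.0004 toolx [-0.891  0.453  0.002] toolz [-0.002  0.001 -1.   ]
delta tool [-0.0094 -0.007   0.1416]
```

Scaled: 0.035 m / 0.4 = 0.0875, 0.006 m / 0.4 = 0.015.

step_hand(steps=[0,-0.0075,-0.005,0.05,0,0,-0.01,-0.0075,0.0875,0,0,0,0,0.0875,0,0,0,0,0.0625,0,0,0,0,0.0375,0,0,0,0,0.015,0,0,0,0,0,0], force=20)

```text
time: 2.65
tool_pos: [0.4277, -0.1953, 0.061]
tool_rot: [0.231, 0.973, 0.0, -0.0]
ft_force: [-0.5, 0.1, 1.3]
width: -0.0005
grip_force: 0.0
```

Run:
```python
from cell import r
from h import *
go(r,[.427,-.196,.045])
t=r.grab_frame("top");s=r.grab_frame("side")
cv2.imwrite("pics/c.png",np.hstack([cv2.resize(f,None,fx=2.6,fy=2.6) for f in(t["frame"][90:240,340:480],s["frame"][110:260,290:440])]))
```

```text
t 2.65 pos [ 0.4277 -0.1953  0.061 ] F [-0.54  0.1   1.3 ] w -0.0005 toolx [-0.893  0.45   0.001] toolz [-0.001  0.001 -1.   ]
delta tool [ 0.0003 -0.0009  0.016 ]
```

View pics/c.png

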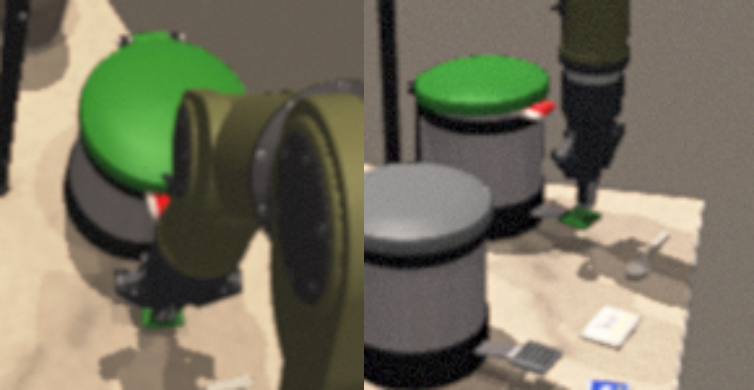

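Scaled: 0.004 m / 0.4 = 0.01, 0.003 m / 0.4 = 0.0075.

step_hand(steps=[0,0,0,0.01,0,0,0,0,0.01,0,0,0,0,0.01,0,0,0,0,0.0075,0,0,0,0,0.0075,0,0,0,0,0.0075,0,0,0,0,0.0075,0,0,0,0,0.0075,0,0,0,0,0.0075,0,0,0,0,0.0075,0], force=20)

```text
time: 3.58
tool_pos: [0.4258, -0.196, 0.0281]
tool_rot: [0.232, 0.973, 0.0, -0.001]
ft_force: [-4.5, 2.0, 5.5]
width: -0.0002
grip_force: 3.4
```

Scaled: 0.003 m / 0.4 = 0.0075, 0.002 m / 0.4 = 0.005.

step_hand(steps=[0,0,0,0.0075,0,0,0,0,0.0075,0,0,0,0,0.005,0,0,0,0,0,0,0,0,0,0,0], force=20)

```text
time: 4.0
tool_pos: [0.4272, -0.1967, 0.0201]
tool_rot: [0.232, 0.973, 0.0, -0.0]
ft_force: [-1.0, 1.0, 1.2]
width: 0.0001
grip_force: 0.9
```

Run:
```python
from cell import r
from h import *
go(r,[.427,-.196,.0165])
t=r.grab_frame("top");s=r.grab_frame("side")
cv2.imwrite("pics/d.png",np.hstack([cv2.resize(f,None,fx=2.4,fy=2.4) for f in(t["frame"][70:240,340:480],s["frame"][80:250,280:440])]))
```

```text
t 4.0 pos [ 0.4272 -0.1967  0.0201] F [-1.04  1.01  1.17] w 0.0001 toolx [-0.892  0.452  0.   ] toolz [-0.  0. -1.]
delta tool [0.0005 0.0005 0.0036]
```

View pics/d.png

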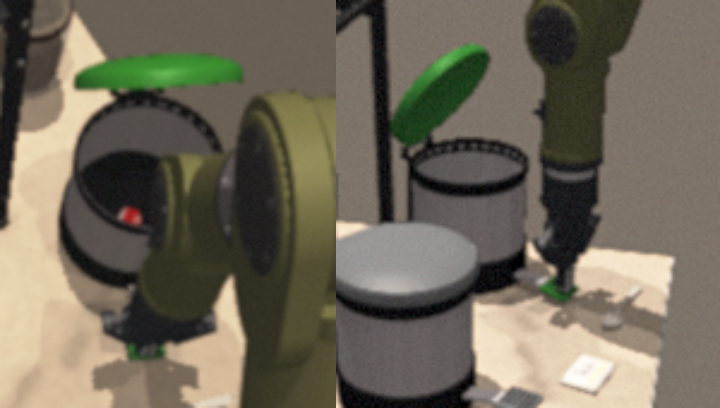

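The lid is up and the red packet lies inside the bin, at about (128,215) in the left crop. I'll press on to the firm stop and hold.

Scaled: 0.002 m / 0.4 = 0.005.

step_hand(steps=[0,0,0,0.005,0,0,0,0,0.005,0,0,0,0,0.005,0,0,0,0,0,0,0,0,0,0,0], force=20)

```text
time: 4.52
tool_pos: [0.4274, -0.1967, 0.0145]
tool_rot: [0.232, 0.973, -0.0, 0.0]
ft_force: [-3.6, 1.4, 9.3]
width: -0.0004
grip_force: 4.7
```

Scaled: 0.001 m / 0.4 = 0.0025.

step_hand(steps=[0,0,0,0.0025,0,0,0,0,0.0025,0,0,0,0,0,0,0,0,0,0,0,0,0,0,0,0,0,0,0,0,0,0,0,0,0,0,0,0,0,0,0,0,0,0,0,0,0,0,0,0,0], force=20)

```text
time: 5.35
tool_pos: [0.4275, -0.1968, 0.0138]
tool_rot: [0.232, 0.973, -0.0, 0.001]
ft_force: [-6.8, 3.7, 27.7]
width: 0.0
grip_force: 14.3
```

Scaled: -0.0012 m / 0.4 = -0.003.

step_hand(steps=[0,0,0,-0.003,0,0,0,0,-0.003,0,0,0,0,-0.003,0,0,0,0,-0.003,0,0,0,0,-0.003,0,0,0,0,-0.003,0,0,0,0,-0.003,0,0,0,0,-0.003,0,0,0,0,-0.003,0,0,0,0,-0.003,0], force=20)

```text
time: 6.18
tool_pos: [0.4276, -0.1968, 0.0245]
tool_rot: [0.232, 0.973, -0.0, 0.0]
ft_force: [0.8, -0.1, 1.9]
width: 0.0
grip_force: 0.9
```

Scaled: -0.0012 m / 0.4 = -0.003.

step_hand(steps=[0,0,0,-0.003,0,0,0,0,-0.003,0,0,0,0,-0.003,0,0,0,0,-0.003,0,0,0,0,-0.003,0,0,0,0,-0.003,0,0,0,0,-0.003,0,0,0,0,-0.003,0,0,0,0,-0.003,0,0,0,0,-0.003,0], force=20)

```text
time: 7.02
tool_pos: [0.4277, -0.1969, 0.0365]
tool_rot: [0.232, 0.973, -0.0, 0.0]
ft_force: [1.9, -1.4, 3.6]
width: -0.0001
grip_force: 1.9
```

Scaled: -0.0012 m / 0.4 = -0.003, -0.001 m / 0.4 = -0.0025.

step_hand(steps=[0,0,0,-0.003,0,0,0,0,-0.003,0,0,0,0,-0.003,0,0,0,0,-0.003,0,0,0,0,-0.003,0,0,0,0,-0.003,0,0,0,0,-0.0025,0,0,0,0,-0.0025,0,0,0,0,-0.0025,0,0,0,0,-0.0025,0], force=20)

```text
time: 7.85
tool_pos: [0.4254, -0.1958, 0.0469]
tool_rot: [0.232, 0.973, 0.0, -0.002]
ft_force: [-0.5, -0.3, -0.4]
width: -0.0
grip_force: 0.0
```

Contact is gone at pad-up height. I'll retreat straight up and check.

Scaled: -0.04 m / 0.4 = -0.1, -0.03 m / 0.4 = -0.075.

step_hand(steps=[0,0,0,-0.0025,0,0,0,0,-0.005,0,0,0.005,0,-0.025,0,0,0.0125,0,-0.075,0,0,0.0125,0,-0.1,0,0,0.0125,0,-0.1,0,0,0.0125,0,-0.1,0,0,0,0,-0.05,0,0,0,0,-0.0125,0,0,0,0,0,0], force=20)

```text
time: 8.68
tool_pos: [0.4079, -0.1869, 0.2374]
tool_rot: [0.232, 0.973, -0.0, 0.002]
ft_force: [-0.5, -0.7, -0.8]
width: -0.0
grip_force: 0.0
```

Run:
```python
from cell import r
from h import *
go(r,[.427,-.196,.2])
t=r.grab_frame("top");s=r.grab_frame("side")
cv2.imwrite("pics/e.png",np.hstack([cv2.resize(f,None,fx=2,fy=2) for f in(t["frame"][70:300,280:480],s["frame"][80:310,260:450])]))
```

```text
t 8.6833 pos [ 0.4079 -0.1869  0.2374] F [-0.51 -0.7  -0.77] w -0.0 toolx [-0.892  0.452 -0.003] toolz [ 0.003 -0.001 -1.   ]
delta tool [-0.021   0.0004  0.0374]
```

View pics/e.png

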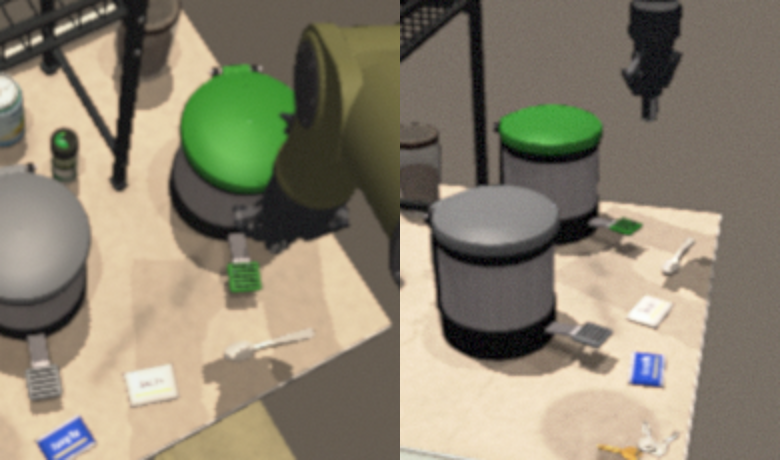

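The green lid is flush on its rim with no packet showing. The pad is up, the grey bin is shut, the bystanders have not moved and the arm is clear.

```bash
python3 -c "
from cell import r
print(r.job_done())"
```

```text
the job is handed in; nothing more can be done
None
```

I pressed the green bin's pedal to its stop and held it; the packet dropped inside, then I let the pedal up over about 2.5 s, the lid shut flush, and I handed the job in with the arm clear and everything else unmoved.

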